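# Lever open the battery door of the orange air monitor

### The arm

A 6-joint arm with a two-finger parallel gripper is mounted at the origin on a cart in front of the work surface, level with it; the furniture and walls round the work are solid. World frame = base frame: x ahead of the robot, y to its left, z up, the work surface at z = 0. Lengths are in mm, angles in rad, forces in N, time in s.
With the tool pointing down it reaches from about 300 to 875 mm from the base axis. Payload 6.4 kg.
Tool frame: the origin (TCP) lies midway between the tips of the shut fingers; the grasp point (between the pads) lies 19 mm behind it; z points along the fingers, y is the line along which they close (so a half turn about z gives the same grasp; the last joint's range is limited). The gripper opens to 88 mm and grips with 3 to 60 N. Pads are 18 mm wide; open, the fingers measure 123 mm over their backs; the gripper's body (75 mm by 187 mm) begins 45 mm behind the grasp point.
Start: joints at [-1.322, 0.181, 1.607, -0, 1.354, -0.206], TCP at [252.605, -516.558, 238.714] pointing down, gripper open.
Joint ranges: [-2.99, 2.99], [-0.89, 2.07], [0.3, 2.58], [-1.14, 4.28], [0, 2.63], [-3.12, 3.12]. Speed limits (rad/s): [2.57, 2.57, 3.01, 3.14, 3.14, 3.14].

### API

Orientations are given as a unit quaternion [w, x, y, z].
In Python, from bench import read_state, viewer, job, recognise, pinpoint gives the robot as it stands.
- The arm moves only by the shell command python3 -m inch 'ROWS' [OPENING] [FORCE]. ROWS is JSON, a list of rows, each a list of 2 entries, a list of its own where there are three numbers: the shift along the world's x, y, z in m, then the turn about the world's z in rad. A call has 1 to 8 rows; each row shifts and turns the commanded pose from where the row before left it; what a row does not reach is not made up. A row lasts 1/12 s, in which the tool goes at most 41.7 mm and 7.16 degrees, less where a joint would pass 70% of its speed; a pose out of reach is approached as far as the arm can. A call with a gripper value outside its range is refused whole. OPENING is the finger opening in m, from 0 to 0.0881, set as the call begins (- or left out, the last holds). The fingers move at their own pace and stop on an object; FORCE is the grip in N (left out, the last holds). Time passes only in rows, so rows that do not move let the fingers close. It gives the time, the measured TCP pose, the force, the opening and the grip force at its end, in the units of the state.
- read_state(): the state, without advancing time (a new reading comes with each control period).
- viewer.snapshot(name): name is "side" or "top"; returns a dict with "image" (384x512x3 uint8, red, green, blue), "mtx" (3x3 intrinsics, pixels), "camera_from_world" (4x4, takes a point from world to camera coordinates). Camera axes: x right, y down, z forward; pixel columns grow to the right and rows downward; lengths in mm; the calibration is good to about 2 mm. A picture is of the moment at which its call begins. There is no depth.
- job.close_job(): hands the job in; it is judged then, once.
Trained networks look in the newest picture that a camera, given by its name, has taken for a name from the list of things; names that differ only in an ending like _2 or _b are one class to them, and where a whole thing is asked for, a point or a joint stands for the part that bears it (a point fixed in the world has none). Each returns a list of dicts, best first, with "confidence" (0 to 1); they miss things now and then, are a little off and sometimes report something else, mostly with a low value. They report only what shows in the picture. A call takes as long as a camera call.
- recognise(label, camera): "box" ([centre column, centre row, width, height] in pixels, round what is visible of it).
- pinpoint(label, camera): "at" ([column, row] in pixels: a listed point, or the origin of a listed thing).
The state is a dict: "time": time; "joint_positions": joint angles; "joint_velocities": joint speeds; "effort": joint torques, N m; "tool_pos": TCP position; "tcp_rot": TCP orientation; "ft_force": force on the tool from outside, world axes, zero at the start; "wrist_torque": the same for the moment, N m; "grip_width": finger opening in mm; "gripper_force": force on a finger pad.
Only numpy, scipy, OpenCV 4.12 (cv2) and the standard library are available. Lean on these libraries where they do the work, as an engineer would, in place of code of your own. Each camera call takes 0.05 s, during which the arm holds its last target. There are 200 camera calls.

### The job

The orange air monitor needs new batteries: with the red screwdriver as a lever over the steel rail, pry the lip of its battery door up until the catch lets go and the door springs open. Do not touch either door with the gripper, and leave the blue monitor's door shut. Then lay the red screwdriver back down flat on the bench top.

Things in the scene. Friction and masses are not known exactly. Their poses are not given: they have to be found in the camera images.
- driver_center (a point): Centre of the loose red screwdriver, 195 mm long, lying with its axis 13 mm above the bench. Local -y points to the blade: tip at y = -98 mm, shaft 6 mm thick up to y = +2, red handle (28 wide, 26 high) to y = +98; grasp at about y = +30. Blade points away from the robot within 0.35 rad. A shorter yellow screwdriver and a black marker lie beside it, 11 cm apart, in any order.
- pry_gap (a point): Middle of the orange monitor's pry gap, 77 mm above the bench, right below the front edge of the door's lip (80 mm wide). Local x points level into the monitor (yaw within 0.2 rad of ahead). Lip underside 7 mm above this point; case wall at x = +22 mm. Pry rail: fixed steel bar along y, 8 mm thick, centre at x = -23, z = -10 mm; 70 mm free between its cheeks. A twin blue monitor stands beside.
- orange_unit_door (a joint): Grey battery door on the orange monitor (case 100 x 90 x 84 mm, fixed), hinged 112 mm behind its lip: 0 rad shut, positive open. A catch holds with 15 to 20 N at the lip up to about 0.04 rad (4 mm there); then a spring opens it to its stop at 1.2 within 2 s. From level on the rail, tip 15 mm past the gap point, a blade tilted up 0.35 to 0.45 rad (grip 30 to 40 mm lower) frees it.
- blue_unit_door (a joint): The same door on the blue monitor, in rad: 0 shut, positive open. To stay shut.

How it is judged (in metres and radians):
On the way:
1. the red screwdriver pries the lip of the orange monitor's door up against its catch (contact force between driver and orange_unit_door above 3 N and value of joint orange_unit_door below 0.3 rad).
At the end, for the whole second after the job is handed in: The orange monitor's battery door stands open (more than 0.8 rad), the blue monitor's door is shut (below 0.05 rad), and the red screwdriver lies still on the bench top (its centre less than 30 mm above it, its axis within 0.2 rad of level) (value of joint orange_unit_door above 0.8 rad and value of joint blue_unit_door below 0.05 rad and height (world z) of driver_center between 0 and 0.03 m and linear speed of driver below 0.03 m/s and angle between driver_center's own y axis and vertical between 1.37 and 1.77 rad); the robot touches nothing.
It fails at once if the gripper or arm touches a monitor's door (contact force between any of the fingers, the arm and orange_unit_door above 1 N or contact force between any of the fingers, the arm and blue_unit_door above 1 N).
It fails at once if the blue monitor's door comes open (value of joint blue_unit_door above 0.05 rad).
It also fails if it takes over 58 s, if anything falls off the work surface, if the arm or the gripper's body presses on something with over 40 N, if the wrist force passes 120 N, or if a joint passes its speed limit or range.

## Working session

There is one attempt and no reset: what is moved stays moved. The work goes in short steps, Python scripts to look and compute and a shell command to move; the robot and the scene stay as the last step left them, time stands still between calls to the robot, and variables do not carry over. Pictures are saved under pics/ and viewed, at most 10 in all, crops included, and the job is handed in when it is done.

```bash
mkdir -p pics; ls; cat > h.py <<'E'
import numpy as np, cv2
from bench import read_state, viewer, job, recognise, pinpoint
def snap(c,f=None):
    s=viewer.snapshot(c)
    if f: cv2.imwrite('pics/'+f,cv2.cvtColor(np.asarray(s['image']),cv2.COLOR_RGB2BGR))
    return s
def ray(s,px):
    T=np.array(s['camera_from_world']);K=np.array(s['mtx'])
    d=T[:3,:3].T@np.linalg.solve(K,[px[0],px[1],1]); o=-T[:3,:3].T@T[:3,3]
    return o,d
def atz(s,px,z):
    o,d=ray(s,px); return o+d*(z-o[2])/d[2]
def tri(s1,p1,s2,p2):
    A=[];b=[]
    for s,p in((s1,p1),(s2,p2)):
        o,d=ray(s,p); d=d/np.linalg.norm(d); P=np.eye(3)-np.outer(d,d); A.append(P);b.append(P@o)
    return np.linalg.lstsq(np.vstack(A),np.hstack(b),rcond=None)[0]
def proj(s,X):
    T=np.array(s['camera_from_world']);p=np.array(s['mtx'])@(T[:3,:3]@np.asarray(X,float)+T[:3,3]);return p[:2]/p[2]
E
python3 - <<'E'
from h import *
S={}
for c in('top','side'):
    S[c]=s=snap(c,c+'0.png'); print(c,'campos',ray(s,[0,0])[0].round())
    for l in('driver_center','pry_gap','orange_unit_door','blue_unit_door'):
        r=pinpoint(l,c);b=recognise(l,c)
        print(l,[(np.round(x['at']),round(x['confidence'],2)) for x in r],[(np.round(x['box']),round(x['confidence'],2)) for x in b])
        z={'driver_center':13,'pry_gap':77}.get(l)
        if z:print([atz(s,x['at'],z).round(1) for x in r])
st=read_state();print(st['time'],st['tcp_rot'],st['tool_pos'])
E
```

```text
pics
top campos [ 437.  -68. 1179.]
driver_center [(array([315., 219.]), 0.7)] [(array([320., 238.,  12.,  30.]), 0.87)]
[array([ 502.5, -282.4,   13. ])]
pry_gap [(array([139., 177.]), 0.68)] [(array([147., 163.,  46.,  56.]), 0.73)]
[array([607.6, 224.9,  77. ])]Traceback (most recent call last):
  File "<stdin>", line 6, in <module>
ValueError: it knows: driver_center, pry_gap
```

```bash
python3 -c "
import cv2,numpy as np
a=cv2.imread('pics/top0.png');cv2.imwrite('pics/x.png',a)
print(a.shape)"
```

```text
(384, 512, 3)
```

View pics/top0.png

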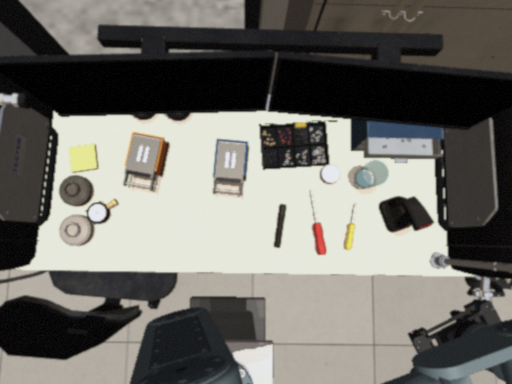

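The top view shows the orange monitor at about (145,158), with its lip and rail near (140,180). The blue monitor is at (231,165), the red driver runs from tip (310,191) to handle end (322,254), the marker is at (280,225) and the yellow driver at (351,228).

```bash
python3 - <<'E'
from h import *
S={}
for c in('top','side'):
    S[c]=s=snap(c,c+'1.png'); print(c,'campos',ray(s,[0,0])[0].round(), 'f',s['mtx'][0][0])
    for l in('driver_center','pry_gap'):
        r=pinpoint(l,c); z={'driver_center':13,'pry_gap':77}[l]
        print(l,[(np.round(x['at'],1),round(x['confidence'],2),atz(s,x['at'],z).round(1)) for x in r])
        print([(np.round(x['box']),round(x['confidence'],2)) for x in recognise(l,c)])
im=np.asarray(S['top']['image']); hsv=cv2.cvtColor(im,cv2.COLOR_RGB2HSV)
s=S['top']
m=((hsv[...,0]<6)|(hsv[...,0]>174))&(hsv[...,1]>150)&(hsv[...,2]>80); m[:,:295]=0;m[:,340:]=0;m[:200]=0
v,u=np.nonzero(m); P=np.array([atz(s,[a,b],13) for a,b in zip(u,v)])
print(len(P),P.min(0),P.max(0)); print('handle centroid',P.mean(0), 'tip',atz(s,[310,191],13))
st=read_state();print(st['time'],st['tcp_rot'],st['tool_pos'])
a=cv2.imread('pics/top1.png');cv2.imwrite('pics/topz.png',cv2.resize(a[120:210,100:260],None,fx=5,fy=5,interpolation=cv2.INTER_CUBIC))
E
```

```text
top campos [ 437.  -68. 1179.] f 394.54877149821397
driver_center [(array([315.4, 219.9]), 0.66, array([ 500.4, -282.6,   13. ]))]
[(array([320., 240.,   9.,  36.]), 0.88)]
pry_gap [(array([140.7, 178.5]), 0.77, array([604.5, 221.1,  77. ]))]
[(array([147., 162.,  40.,  59.]), 0.88)]
side campos [298. 948. 639.] f 411.84918814296515
driver_center [(array([292.8, 181.1]), 0.63, array([ 500.5, -275. ,   13. ]))]
[(array([307., 182.,  36.,  10.]), 0.8)]
pry_gap []
[]
210 [ 403.83082347 -307.58766337   13.        ] [ 488.47600557 -278.31325617   13.        ]
handle centroid [ 444.96476845 -292.66957736   13.        ] tip [ 586.42155943 -266.89363066   13.        ]
0.75 [ 3.22545732e-05  9.74251886e-01  2.25462328e-01 -8.92124887e-07] [ 252.61535693 -516.57486066  238.7687423 ]
```

View pics/side1.png

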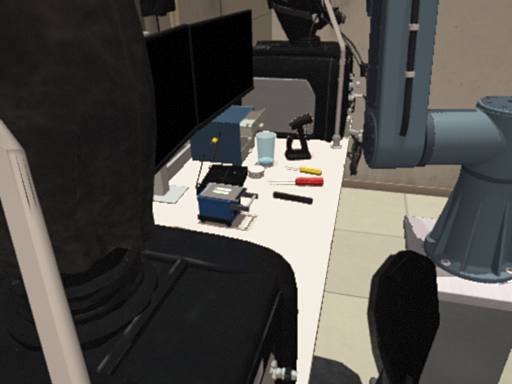

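View pics/topz.png

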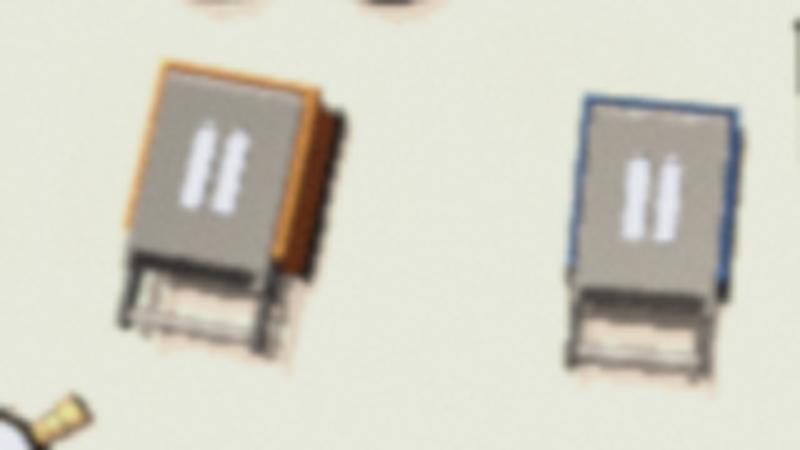

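The side camera cannot see the orange monitor because furniture is in the way, so I depend on the top view. I'll check the pry pose and the driver axis with a model overlay.

```bash
python3 - <<'E'
from h import *
g=[]
for i in range(6):
    s=snap('top','t2.png'); g+= [atz(s,x['at'],77)[:2] for x in pinpoint('pry_gap','top')[:1]]
print('gap',np.round(g,1),np.median(g,0))
im=np.asarray(s['image']).astype(int)
# driver axis: pixels differing from bench
hsv=cv2.cvtColor(np.asarray(s['image']),cv2.COLOR_RGB2HSV)
m=((hsv[...,0]<8)|(hsv[...,0]>172))&(hsv[...,1]>110); m[:,300:335]&=True; m[:,:300]=0;m[:,332:]=0;m[:212]=0;m[262:]=0
v,u=np.nonzero(m);P=np.array([atz(s,[a,b],13)[:2] for a,b in zip(u,v)]);
d=cv2.fitLine(P.astype(np.float32),cv2.DIST_L2,0,.01,.01).ravel();dd=d[:2]*np.sign(d[0]);t=(P-d[2:])@dd
print('handle yaw',np.arctan2(dd[1],dd[0]),'ends',d[2:]+dd*t.min(),d[2:]+dd*t.max(),t.max()-t.min())
gx,gy,yaw=606,223,-.19
R=np.array([[np.cos(yaw),-np.sin(yaw)],[np.sin(yaw),np.cos(yaw)]])
def w(x,y,z): return [*(R@[x,y]+[gx,gy]),77+z]
big=cv2.resize(cv2.imread('pics/t2.png')[130:210,110:190],None,fx=7,fy=7,interpolation=cv2.INTER_CUBIC)
def L(a,b,c): cv2.line(big,*[tuple(int(q) for q in ((proj(s,p)-[110,130]+.5)*7)) for p in(a,b)],c,1)
L(w(0,-40,7),w(0,40,7),(0,0,255));L(w(0,-40,12),w(0,40,12),(255,0,255));L(w(112,-40,12),w(112,40,12),(255,0,255))
for x in(-27,-19):L(w(x,-35,-6),w(x,35,-6),(255,0,0))
L(w(0,0,12),w(112,0,12),(0,160,0))
cv2.imwrite('pics/ov.png',big)
E
```

```text
gap [[603.6 224.4]
 [605.7 218.1]
 [606.7 224.2]
 [612.7 222.9]
 [604.4 225.8]
 [606.5 223.7]] [606.08273543 223.96200428]
handle yaw 0.1796402 ends [ 401.40458731 -300.63856509] [ 491.31398553 -284.31121402] 91.37987799222445
```

View pics/ov.png

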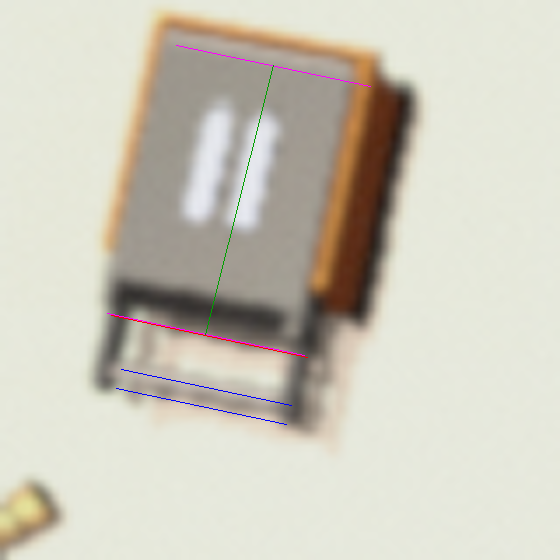

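The overlay fits. The lip and rail sit about 1 px further in, so the gap is about (608, 223) with yaw -0.18. The driver centre is about (496, -283.5) with yaw 0.18, which puts the grasp at (466.5, -289). Moving above it.

```bash
python3 -m inch '[[[0.027,0.0285,-0.013],-0.034],[[0.027,0.0285,-0.013],-0.034],[[0.027,0.0285,-0.013],-0.034],[[0.027,0.0285,-0.013],-0.034],[[0.027,0.0285,-0.013],-0.034],[[0.027,0.0285,-0.013],-0.034],[[0.026,0.0285,-0.013],-0.034],[[0.026,0.0285,-0.013],-0.034]]' 0.06 40
python3 -m inch '[[[0,0,-0.02],0],[[0,0,-0.02],0],[[0,0,0],0],[[0,0,0],0]]'
python3 - <<'E'
from h import *
s=snap('top','above.png');st=read_state();w,x,y,z=st['tcp_rot'];print(st['tool_pos'],2*np.arctan2(y,x),st['ft_force'],st['time'])
print([proj(s,p).round() for p in ([466,-289,13],[496,-283.5,13])])
cv2.imwrite('pics/abovez.png',cv2.resize(cv2.imread('pics/above.png')[170:270,260:380],None,fx=5,fy=5))
E
```

```text
time: 2.02
tool_pos: [467.7, -287.1, 134.4]
tcp_rot: [0.0, 0.996, 0.09, 0.0]
ft_force: [-0.7, -0.3, -0.2]
grip_width: 60.0
gripper_force: 0.0
time: 2.35
tool_pos: [466.0, -287.8, 94.0]
tcp_rot: [-0.001, 0.996, 0.091, -0.001]
ft_force: [0.5, -0.0, -0.3]
grip_width: 59.7
gripper_force: 0.0
[ 466.64845749 -288.85515196   95.16221196] 0.1824962815624521 [-0.18996388 -1.45521181  0.90601745] 2.4
[array([318., 232.]), array([316., 221.])]
```

View pics/abovez.png

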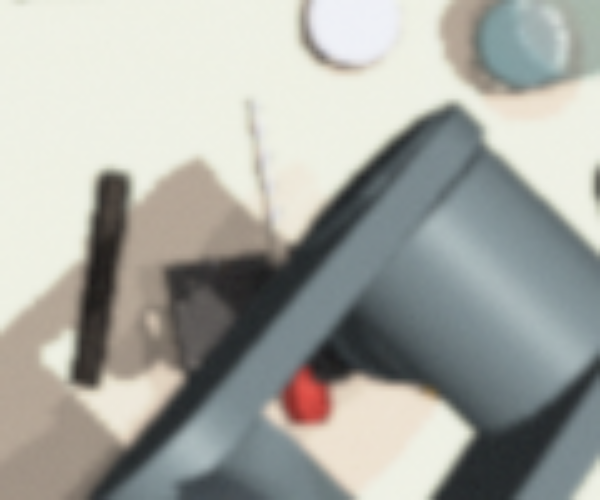

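The gripper is centred over the handle: the shaft comes out ahead at about (268,240) in the crop and the handle end sticks out behind at (306,400). I'll descend, close and lift a little.

```bash
python3 -m inch '[[[0,0,-0.03],0],[[0,0,-0.03],0],[[0,0,-0.02],0],[[0,0,-0.01],0],[[0,0,0],0],[[0,0,0],0]]'
python3 -m inch '[[[0,0,0],0],[[0,0,0],0],[[0,0,0],0],[[0,0,0],0],[[0,0,0],0],[[0,0,0],0],[[0,0,0],0],[[0,0,0],0]]' 0 40
python3 -m inch '[[[0,0,0.01],0],[[0,0,0.02],0],[[0,0,0.03],0],[[0,0,0.03],0],[[0,0,0.03],0],[[0,0,0.02],0],[[0,0,0],0],[[0,0,0],0]]'
```

```text
time: 2.9
tool_pos: [467.1, -289.6, 5.8]
tcp_rot: [0.0, 0.996, 0.091, 0.0]
ft_force: [0.3, 0.1, -0.0]
grip_width: 59.8
gripper_force: 0.0
time: 3.57
tool_pos: [466.9, -288.8, 5.3]
tcp_rot: [0.0, 0.996, 0.091, 0.0]
ft_force: [-0.6, 0.9, 5.6]
grip_width: 26.4
gripper_force: 40.0
time: 4.23
tool_pos: [467.1, -289.0, 145.9]
tcp_rot: [0.001, 0.996, 0.091, 0.001]
ft_force: [-0.8, 0.0, -1.2]
grip_width: 26.3
gripper_force: 40.0
```

```bash
python3 -m inch '[[[-0.002,0.034,0],-0.0225],[[-0.002,0.034,0],-0.0225],[[-0.002,0.034,0],-0.0225],[[-0.002,0.034,0],-0.0225],[[-0.002,0.034,0],-0.0225],[[-0.002,0.034,0],-0.0225],[[-0.002,0.034,0],-0.0225],[[-0.002,0.034,0],-0.0225]]'
python3 -m inch '[[[-0.002,0.034,0],-0.0225],[[-0.002,0.034,0],-0.0225],[[-0.002,0.034,0],-0.0225],[[-0.002,0.034,0],-0.0225],[[-0.002,0.034,0],-0.0225],[[-0.002,0.034,0],-0.0225],[[-0.001,0.034,0],-0.0225],[[0,0.033,0],-0.0225]]'
python3 -m inch '[[[0,0,-0.02],0],[[0,0,-0.02],0],[[0,0,-0.02],0],[[0,0,0],0],[[0,0,0],0]]'
python3 - <<'E'
from h import *
a=snap('top','p1.png');b=snap('side','p1s.png');st=read_state();w,x,y,z=st['tcp_rot'];yaw=2*np.arctan2(y,x);p=np.array(st['tool_pos']);print(p,yaw,st['time'])
tip=p+[128*np.cos(yaw),128*np.sin(yaw),8];print(tip,proj(a,tip),proj(b,tip))
A=cv2.resize(cv2.imread('pics/p1.png')[130:220,100:190],(540,540),interpolation=cv2.INTER_CUBIC)
u=proj(b,p).astype(int);v0=max(0,u[1]-45);u0=max(0,u[0]-45);B=cv2.imread('pics/p1s.png')[v0:v0+90,u0:u0+40];print(u0,v0)
B=cv2.resize(B,(240,540),interpolation=cv2.INTER_CUBIC)
cv2.imwrite('pics/p1z.png',np.hstack([A,B]))
E
```

```text
time: 4.9
tool_pos: [448.7, -14.6, 142.7]
tcp_rot: [-0.001, 1.0, 0.001, -0.002]
ft_force: [1.2, -0.2, -0.8]
grip_width: 26.8
gripper_force: 40.0
time: 5.57
tool_pos: [435.5, 255.8, 142.5]
tcp_rot: [0.001, 0.996, -0.089, -0.002]
ft_force: [0.1, -1.1, -0.4]
grip_width: 26.4
gripper_force: 40.0
time: 5.98
tool_pos: [435.3, 253.8, 82.4]
tcp_rot: [0.001, 0.996, -0.088, -0.003]
ft_force: [-0.8, 0.2, -0.3]
grip_width: 26.5
gripper_force: 40.0
[437.67503248 254.3075888   84.85678575] -0.17748732759774816 6.0833
[563.66420742 231.70830125  92.85678575] [134.54706526 192.18428796] [226.51008901 245.82358304]
234 217
```

View pics/p1z.png

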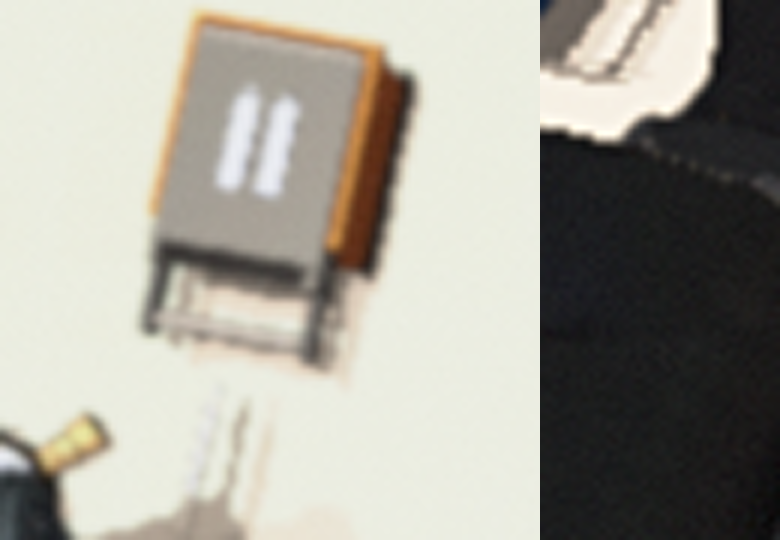

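The blade points at the middle of the rail. Its tip shows at crop (220,387), about 26 mm short of the rail centre, and the side view is blocked. I'll advance the tip over the rail, short of the lip, and feel down for the rail.

```bash
python3 -m inch '[[[0.0172,-0.0031,0],0],[[0.0172,-0.0031,0],0],[[0,0,-0.008],0],[[0,0,0],0],[[0,0,0],0],[[0,0,0],0]]'
for i in 1 2 3 4; do echo; done
python3 -m inch '[[[0,0,-0.003],0],[[0,0,0],0],[[0,0,0],0]]'
python3 -m inch '[[[0,0,-0.003],0],[[0,0,0],0],[[0,0,0],0]]'
python3 -m inch '[[[0,0,-0.002],0],[[0,0,0],0],[[0,0,0],0]]'
python3 -m inch '[[[0,0,-0.002],0],[[0,0,0],0],[[0,0,0],0]]'
```

```text
time: 6.58
tool_pos: [471.0, 248.2, 76.7]
tcp_rot: [0.0, 0.996, -0.088, -0.0]
ft_force: [-0.5, 0.9, -0.3]
grip_width: 26.5
gripper_force: 40.0




time: 6.83
tool_pos: [471.5, 248.3, 73.6]
tcp_rot: [0.0, 0.996, -0.088, -0.0]
ft_force: [0.5, 0.2, -0.9]
grip_width: 26.6
gripper_force: 40.0
time: 7.08
tool_pos: [471.8, 248.2, 70.5]
tcp_rot: [0.0, 0.996, -0.088, -0.0]
ft_force: [0.4, -0.1, -0.9]
grip_width: 26.4
gripper_force: 40.0
time: 7.33
tool_pos: [471.9, 248.2, 68.6]
tcp_rot: [0.0, 0.996, -0.089, -0.0]
ft_force: [-0.4, 0.2, -1.3]
grip_width: 26.0
gripper_force: 40.0
time: 7.58
tool_pos: [471.9, 248.2, 66.6]
tcp_rot: [0.0, 0.996, -0.089, -0.0]
ft_force: [-0.5, -0.5, -0.9]
grip_width: 26.2
gripper_force: 40.0
```

```bash
for i in 1; do python3 -m inch '[[[0,0,-0.001],0],[[0,0,0],0],[[0,0,0],0]]' | egrep 'pos|ft'; done
python3 -m inch '[[[0,0,-0.001],0],[[0,0,0],0],[[0,0,0],0]]' | egrep 'pos|ft'
python3 -m inch '[[[0,0,-0.001],0],[[0,0,0],0],[[0,0,0],0]]' | egrep 'pos|ft'
python3 -m inch '[[[0,0,-0.001],0],[[0,0,0],0],[[0,0,0],0]]' | egrep 'pos|ft'
```

```text
tool_pos: [472.1, 248.3, 65.7]
ft_force: [-0.5, -0.2, 0.4]
tool_pos: [472.1, 248.3, 64.7]
ft_force: [0.4, 0.4, 0.3]
tool_pos: [472.0, 248.2, 63.7]
ft_force: [-0.2, -0.5, -0.7]
tool_pos: [472.0, 248.2, 62.7]
ft_force: [-0.8, -0.2, 1.0]
```

```bash
cat > f.py <<'E'
from h import *
F=[];T=[]
for i in range(8):
    s=snap('top','f.png');st=read_state();F.append(st['ft_force']);T.append(st['wrist_torque'])
print('F',np.mean(F,0).round(2),'T',np.mean(T,0).round(3),np.std(T,0).round(3),np.round(st['tool_pos'],1),st['time'],[np.round(x['at'],1) for x in pinpoint('pry_gap','top')[:1]])
E
python3 f.py
python3 -m inch '[[[0,0,-0.003],0],[[0,0,0],0],[[0,0,0],0]]' | egrep 'pos|ft'
python3 f.py
```

```text
F [-0.19 -0.03  0.23] T [ 0.014 -0.118 -0.007] [0.023 0.016 0.015] [472.  248.3  62.8] 8.9833 []
tool_pos: [472.0, 248.2, 59.6]
ft_force: [-0.2, 0.0, 1.2]
F [-0.31  0.18  1.05] T [ 0.032 -0.142  0.01 ] [0.031 0.032 0.015] [472.  248.2  59.7] 9.6833 [array([141.8, 176.9])]
```

The blade is resting on the rail: Fz rose from about -0.8 to +1.05 N. I'll slide it in under the lip and feel for the case wall.

```bash
python3 -m inch '[[[0.01,-0.0018,0],0],[[0.0098,-0.0018,0],0],[[0.005,-0.0009,0],0],[[0,0,0],0],[[0,0,0],0]]' | egrep 'pos|ft'
python3 f.py
python3 -m inch '[[[0.003,-0.0005,0],0],[[0,0,0],0],[[0,0,0],0]]' | egrep 'pos|ft'
python3 -m inch '[[[0.002,-0.0004,0],0],[[0,0,0],0],[[0,0,0],0]]' | egrep 'pos|ft'
python3 f.py
python3 - <<'E'
from h import *
cv2.imwrite('pics/inz.png',cv2.resize(cv2.imread('pics/f.png')[130:220,100:190],(540,540),interpolation=cv2.INTER_CUBIC))
E
```

```text
tool_pos: [498.5, 243.5, 60.2]
ft_force: [1.1, 0.2, 2.5]
F [ 1.18 -0.16  1.9 ] T [-0.039 -0.429 -0.014] [0.019 0.025 0.011] [496.8 243.8  59.9] 10.55 [array([139.7, 176.8])]
tool_pos: [500.0, 243.2, 59.7]
ft_force: [0.9, -0.8, 2.0]
tool_pos: [502.0, 242.8, 59.7]
ft_force: [0.5, 0.6, 1.7]
F [ 0.35 -0.66  1.84] T [-0.039 -0.283 -0.035] [0.032 0.026 0.031] [501.9 242.8  59.8] 11.5 [array([137.1, 177.5])]
```

View pics/inz.png

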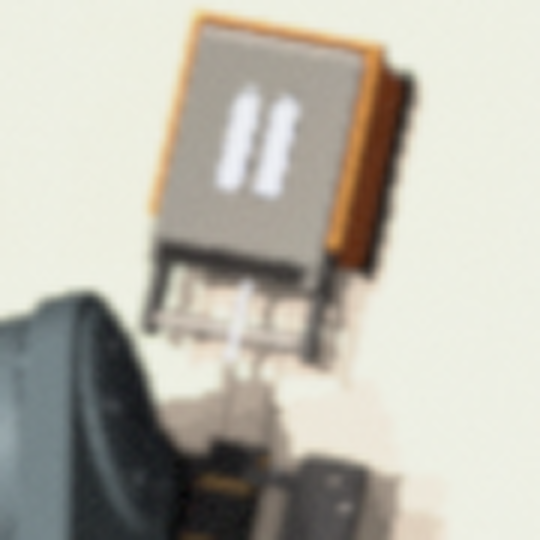

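The blade crosses the rail centre at crop (240,325) and goes under the lip edge at (248,278), centred. The tip is about 15 mm past the gap by dead reckoning. Prying: I lower the grip and move slightly forward.

```bash
python3 -m inch '[[[0,0,-0.003],0],[[0.001,0,-0.003],0],[[0,0,-0.003],0],[[0,0,0],0]]' | egrep 'pos|ft'
python3 -m inch '[[[0.001,0,-0.003],0],[[0,0,0],0],[[0.001,0,-0.003],0],[[0,0,0],0]]' | egrep 'pos|ft'
python3 f.py
python3 -m inch '[[[0.001,0,-0.003],0],[[0,0,0],0],[[0,0,0],0]]' | egrep 'pos|ft'
python3 -m inch '[[[0.001,0,-0.003],0],[[0,0,0],0],[[0,0,0],0]]' | egrep 'pos|ft'
python3 f.py
```

```text
tool_pos: [502.5, 242.8, 49.9]
ft_force: [-0.5, -0.0, 2.1]
tool_pos: [504.5, 242.8, 44.2]
ft_force: [-0.6, 1.3, 2.9]
F [-1.98  0.38  2.31] T [0.06  0.035 0.011] [0.028 0.043 0.027] [504.6 242.9  44.7] 12.6167 [array([139.8, 175.5])]
tool_pos: [505.7, 242.8, 41.6]
ft_force: [-3.1, 0.1, 3.7]
tool_pos: [506.7, 242.9, 38.6]
ft_force: [-3.1, -0.3, 4.4]
F [-3.68  0.51  5.32] T [ 0.086  0.354 -0.04 ] [0.038 0.029 0.02 ] [506.6 242.9  38.8] 13.5667 [array([139. , 178.4])]
```

```bash
python3 -m inch '[[[0,0,-0.003],0],[[0,0,0],0],[[0,0,0],0]]' | egrep 'pos|ft'
python3 -m inch '[[[0,0,-0.002],0],[[0,0,0],0],[[0,0,0],0]]' | egrep 'pos|ft'
python3 -m inch '[[[0,0,-0.002],0],[[0,0,0],0],[[0,0,0],0]]' | egrep 'pos|ft'
python3 f.py; python3 - <<'E'
from h import *
cv2.imwrite('pics/pry1.png',cv2.resize(cv2.imread('pics/f.png')[110:220,100:210],(550,550),interpolation=cv2.INTER_CUBIC))
E
```

```text
tool_pos: [507.3, 242.9, 36.2]
ft_force: [-4.3, 0.4, 6.4]
tool_pos: [507.8, 242.9, 34.4]
ft_force: [-2.7, -0.6, 6.8]
tool_pos: [508.3, 242.8, 32.4]
ft_force: [0.1, -1.1, 2.9]
F [ 0.95 -0.08  3.15] T [-0.035 -0.428 -0.015] [0.03  0.025 0.031] [507.  242.9  31.8] 14.7667 [array([141.2, 176.2])]
```

View pics/pry1.png

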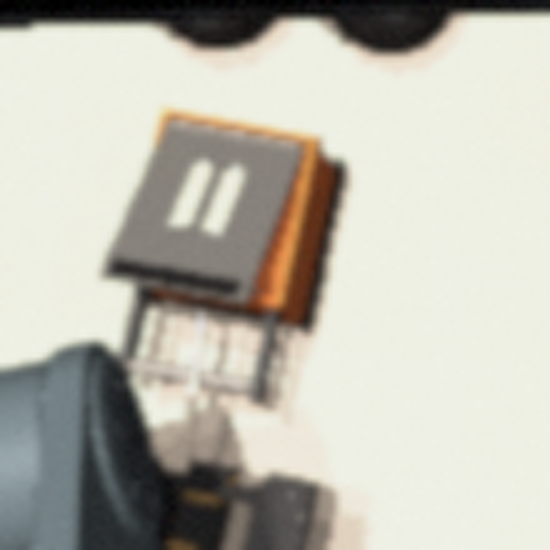

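The catch has let go and the door is swinging open (lip now at crop (175,275)). I'll let it finish, then lift and retract the blade.

```bash
python3 -m inch '[[[0,0,0.004],0],[[0,0,0.004],0],[[0,0,0.004],0],[[0,0,0],0],[[0,0,0],0],[[0,0,0],0],[[0,0,0],0],[[0,0,0],0]]' | egrep 'pos|ft'
python3 -m inch '[[[-0.0098,0.0018,0.002],0],[[-0.0098,0.0018,0.002],0],[[-0.0098,0.0018,0.002],0],[[-0.0098,0.0018,0.002],0],[[-0.0098,0.0018,0.002],0],[[-0.0098,0.0018,0.002],0],[[-0.0098,0.0018,0.002],0],[[0,0,0],0]]' | egrep 'pos|ft'
python3 -m inch '[[[0.002,-0.017,0.003],0.0225],[[0.003,-0.017,0.003],0.0225],[[0.003,-0.017,0.003],0.0225],[[0.003,-0.017,0.003],0.0225],[[0.003,-0.017,0.003],0.0225],[[0.003,-0.017,0.003],0.0225],[[0.003,-0.017,0.003],0.0225],[[0.003,-0.017,0.003],0.0225]]' | egrep 'pos|ft|width|time'
python3 f.py
python3 - <<'E'
from h import *
cv2.imwrite('pics/ret.png',cv2.resize(cv2.imread('pics/f.png')[110:250,90:270],None,fx=4,fy=4,interpolation=cv2.INTER_CUBIC))
E
```

```text
tool_pos: [506.6, 242.8, 43.5]
ft_force: [-0.8, 0.4, -1.3]
tool_pos: [436.0, 255.9, 57.9]
ft_force: [0.7, 0.1, -1.8]
time: 16.82
tool_pos: [461.6, 118.6, 82.0]
ft_force: [-0.1, 0.9, -1.3]
grip_width: 26.6
F [ 0.15 -0.2  -0.92] T [ 0.017 -0.023 -0.009] [0.046 0.027 0.027] [460.9 120.2  81.5] 17.2167 [array([138.2, 179.5])]
```

View pics/ret.png

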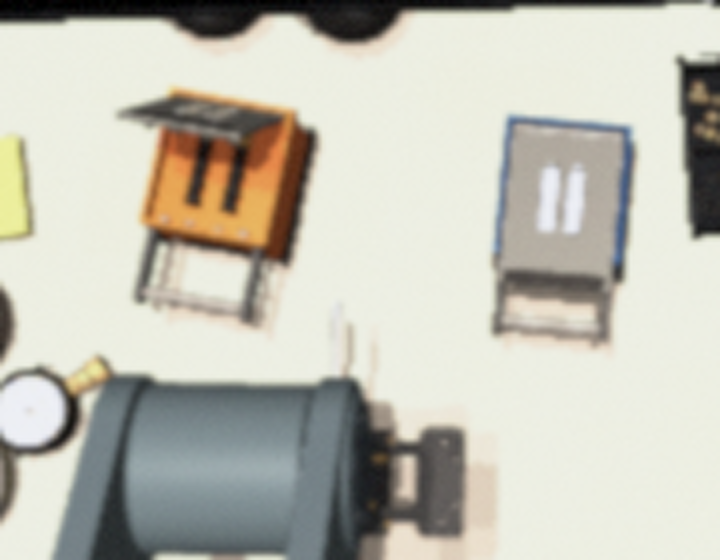

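The orange door stands wide open at crop (205,115), the blue one is shut, and the blade is clear over free bench at (338,320). I'll lower the driver so the handle levels itself on the bench, then release.

```bash
python3 -m inch '[[[0,0,-0.02],0],[[0,0,-0.015],0],[[0,0,-0.01],0],[[0,0,-0.006],0],[[0,0,-0.006],0],[[0,0,0],0]]' | egrep 'pos|ft'
python3 -m inch '[[[0,0,-0.003],0],[[0,0,-0.003],0],[[0,0,-0.003],0],[[0,0,-0.003],0],[[0,0,0],0]]' - 25 | egrep 'pos|ft'
python3 -m inch '[[[0,0,-0.002],0],[[0,0,-0.002],0],[[0,0,-0.002],0],[[0,0,0],0],[[0,0,0],0]]' | egrep 'pos|ft'
python3 f.py
```

```text
tool_pos: [460.6, 119.6, 23.8]
ft_force: [-0.4, 0.1, -0.7]
tool_pos: [462.0, 119.4, 13.0]
ft_force: [1.7, -0.6, 3.6]
tool_pos: [461.0, 119.4, 6.5]
ft_force: [2.7, -0.4, 2.6]
F [ 1.31 -0.03  2.92] T [ 0.039 -0.068 -0.   ] [0.033 0.045 0.027] [461.  119.4   6.6] 19.0 [array([142.8, 176.5])]
```

Pressing lightly. 1.5 mm more, then open and rise.

```bash
python3 -m inch '[[[0,0,-0.0015],0],[[0,0,0],0],[[0,0,0],0]]' | egrep 'pos|ft'
python3 -m inch '[[[0,0,0],0],[[0,0,0],0],[[0,0,0],0],[[0,0,0],0],[[0,0,0],0],[[0,0,0],0],[[0,0,0],0]]' 0.06 | egrep 'pos|ft|width'
python3 -m inch '[[[0,0,0.01],0],[[0,0,0.02],0],[[0,0,0.03],0],[[0,0,0.03],0],[[0,0,0.03],0],[[0,0,0.02],0],[[0,0,0],0]]' | egrep 'pos|ft|width'
python3 -m inch '[[[-0.03,-0.03,0.01],0],[[-0.03,-0.03,0.01],0],[[-0.03,-0.03,0.01],0],[[-0.02,-0.03,0.01],0],[[0,-0.03,0.01],0],[[0,-0.03,0.01],0],[[0,-0.03,0],0],[[0,0,0],0]]' | egrep 'pos|ft|width'
python3 - <<'E'
from h import *
a=snap('top','end.png');b=snap('side','ends.png')
for c,s in(('top',a),('side',b)): print(c,[(np.round(x['at'],1),round(x['confidence'],2),atz(s,x['at'],13).round()) for x in pinpoint('driver_center',c)])
A=cv2.resize(cv2.imread('pics/end.png')[110:280,90:270],(400,378));B=cv2.resize(cv2.imread('pics/ends.png')[150:290,170:330],(400,378))
cv2.imwrite('pics/endz.png',np.hstack([A,B]))
E
```

```text
tool_pos: [461.3, 119.4, 5.2]
ft_force: [2.4, -0.0, 2.8]
tool_pos: [461.1, 119.4, 5.1]
ft_force: [-0.2, -0.4, 0.1]
grip_width: 59.9
tool_pos: [464.4, 119.6, 150.7]
ft_force: [0.2, 0.1, 1.0]
grip_width: 59.8
tool_pos: [355.3, -90.8, 204.7]
ft_force: [-0.1, 0.1, -0.4]
grip_width: 59.5
top [(array([177.8, 221. ]), 0.62, array([490., 123.,  13.]))]
side [(array([268.8, 251.2]), 0.75, array([491., 124.,  13.]))]
```

View pics/endz.png

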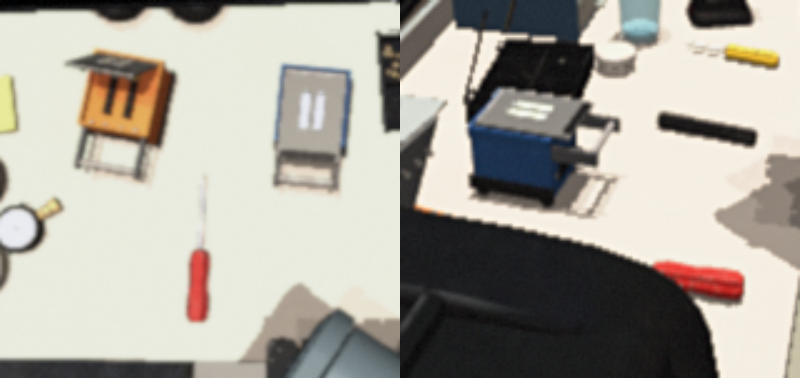

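The red driver lies flat on the bench at crop (200,250), and both cameras put its centre at about (490,123) for an axis height of 13 mm. The orange door is open, the blue door is shut and the arm is clear, so I'm handing in.

```bash
python3 -c "
from bench import job
print(job.close_job())"
```

```text
the job is handed in; nothing more can be done
None
```

I pried the orange monitor's battery door open with the red screwdriver and laid the screwdriver back flat on the bench; the blue door stayed shut, the arm was clear, and the job is handed in, though no verdict was returned.

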